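# Put the wooden containers into their matching trays

## Task

Make up the display on the stand's table: pick up the four lidded wooden containers (large round, small round, square and oblong) and stand each one in the wooden tray that matches it in shape and size, upright and flat on the tray's floor inside the rim. Do not knock any container over, and leave the white mug and the green glass jar where they stand.

Things in the scene. Friction and masses are not known exactly. Their poses are not given: they have to be found in the camera images.
- canister: Large round wooden canister, 64 mm in diameter, 90 mm high. Pale wood with a darker wooden lid 20 mm thick, of the same outline, that does not come off; straight sides, stands upright on the table. About 0.1 to 0.4 kg. Origin at the centre of its underside, z up.
- shaker: Small round wooden pot, 44 mm in diameter, 80 mm high. Pale wood with a darker wooden lid 20 mm thick, of the same outline, that does not come off; straight sides, stands upright on the table. About 0.1 to 0.4 kg. Origin at the centre of its underside, z up.
- caddy: Square wooden caddy, 58 x 58 mm, 85 mm high, sides along its x and y axes. Pale wood with a darker wooden lid 20 mm thick, of the same outline, that does not come off; straight sides, stands upright on the table. About 0.1 to 0.4 kg. Origin at the centre of its underside, z up.
- box: Oblong wooden box, 84 mm long along its x axis, 42 mm wide along its y axis, 75 mm high. Pale wood with a darker wooden lid 20 mm thick, of the same outline, that does not come off; straight sides, stands upright on the table. About 0.1 to 0.4 kg. Origin at the centre of its underside, z up.
- tray_large_round: Large round wooden tray for the large round canister: 92 mm outer diameter, recess 80 mm in diameter, dark floor. Fixed to the table. 14 mm high overall: 6 mm thick floor, rim 6 mm wide; the recess is 8 mm deep and 8 mm wider all round than the container that belongs in it. Origin at the centre of its underside, z up.
- tray_small_round: Small round wooden tray for the small round pot: 72 mm outer diameter, recess 60 mm in diameter, dark floor. Fixed to the table. 14 mm high overall: 6 mm thick floor, rim 6 mm wide; the recess is 8 mm deep and 8 mm wider all round than the container that belongs in it. Origin at the centre of its underside, z up.
- tray_square: Square wooden tray for the square caddy: 86 x 86 mm outside, recess 74 x 74 mm, sides along its x and y axes, dark floor. Fixed to the table. 14 mm high overall: 6 mm thick floor, rim 6 mm wide; the recess is 8 mm deep and 8 mm wider all round than the container that belongs in it. Origin at the centre of its underside, z up.
- tray_oblong: Oblong wooden tray for the oblong box: 112 mm (along its x axis) x 70 mm (y axis) outside, recess 100 x 58 mm, dark floor. Fixed to the table. 14 mm high overall: 6 mm thick floor, rim 6 mm wide; the recess is 8 mm deep and 8 mm wider all round than the container that belongs in it. Origin at the centre of its underside, z up.
- mug: White ceramic mug, a bystander to be left alone: 72 mm in diameter, 82 mm high, with a handle reaching out at its +y side to about 72 mm from the mug's axis. Origin at the centre of its underside, z up.
- jar: Green glass jar with a steel cap, a bystander to be left alone: 66 mm in diameter, 85 mm high. Origin at the centre of its underside, z up.
Things that resemble listed ones, but are neither listed nor needed, are in the scene too. Leave any blue look-alike of the canister alone. Leave any red look-alike of the caddy alone.

How it is judged:
At the end, for the whole second after the job is handed in: Each container stands in its matching tray: centre within 14 mm of the tray's centre seen from above, underside 2 to 10 mm above the tray's underside (floor at 6 mm), leaning less than 0.06 rad, slower than 0.02 m/s (horizontal distance between canister and tray_large_round below 0.014 m and z of canister in the frame of tray_large_round between 0.002 and 0.01 m and angle between each of canister, shaker, caddy, box's own z axis and vertical below 0.06 rad and linear speed of each of canister, shaker, caddy, box below 0.02 m/s and horizontal distance between shaker and tray_small_round below 0.014 m and z of shaker in the frame of tray_small_round between 0.002 and 0.01 m and horizontal distance between caddy and tray_square below 0.014 m and z of caddy in the frame of tray_square between 0.002 and 0.01 m and horizontal distance between box and tray_oblong below 0.014 m and z of box in the frame of tray_oblong between 0.002 and 0.01 m); the robot touches nothing.
It fails at once if a container is knocked over (leans more than 40 degrees) (angle between any of canister, shaker, caddy, box's own z axis and vertical above 0.7 rad).
It fails at once if the white mug is shifted by more than 30 mm or tipped (distance of mug from where it was at the start of the episode above 0.03 m or angle between mug's own z axis and vertical above 0.5 rad).
It fails at once if the green glass jar is shifted by more than 30 mm or tipped (distance of jar from where it was at the start of the episode above 0.03 m or angle between jar's own z axis and vertical above 0.5 rad).
It also fails if it takes over 99 s, if anything falls off the work surface, if the arm or the gripper's body presses on something with over 40 N, if the wrist force passes 120 N, or if a joint passes its speed limit or range.

## Robot

A 7-joint arm with a two-finger parallel gripper is mounted at the origin on the work surface. World frame = base frame: x ahead of the robot, y to its left, z up, the work surface at z = 0. Lengths are in m, angles in rad, forces in N, time in s.
With the tool pointing down it reaches from about 0.4 to 0.85 m from the base axis. Payload 4.5 kg.
Tool frame: the origin (TCP) lies midway between the tips of the shut fingers; the grasp point (between the pads) lies 19 mm behind it; z points along the fingers, y is the direction in which the jaws open and shut (so a half turn about z gives the same grasp; the last joint's range is limited). The gripper opens to 88 mm and grips with 3 to 60 N. Pads are 18 mm wide; open, the fingers measure 123 mm over their backs; the gripper's body (75 mm by 187 mm) begins 45 mm behind the grasp point.
Start: joints at [1.176, 0.689, -0.195, 1.565, 0.157, 0.902, -0.215], TCP at [0.26, -0.568, 0.216] pointing down, gripper open.
Joint ranges: [-3.01, 3.01], [-0.46, 2.08], [-1.47, 1.51], [0.13, 2.56], [-1, 4.14], [0.04, 2.09], [-2.66, 2.66]. Speed limits (rad/s): [2.57, 2.57, 3.14, 3.14, 3.14, 3.14, 3.14].

## Interface

Orientations are given as a unit quaternion [x, y, z, w].
In Python, from plant import r gives the robot as it stands. The module is installed in compiled form; this text tells all that it offers.
- The arm moves only by the tool carry_out, never from a script. Its argument "commands" is a list of rows, each a list of 6 numbers: the shift along the tool's x, y, z in m, then the turn, a rotation vector about the tool's x, y, z in degrees. In form: [[dx, dy, dz, wx, wy, wz], ...]. A call has 1 to 12 rows; each row is the pose to reach, as a shift and turn from the pose commanded when the call began, along the tool's axes at that moment; what a row does not reach only later rows make up. A row lasts 1/10 s, in which the tool goes at most 50 mm and 8.59 degrees, less where a joint would pass 70% of its speed; a pose out of reach is approached as far as the arm can. A call with a gripper value outside its range is refused whole. "fingers" is the closure in counts, from 0 (fully open) to 255 (shut), set as the call begins (left out, the last holds). The fingers move at their own pace and stop on an object; "grip_force" is the grip in N (left out, the last holds). Time passes only in rows, so rows that repeat a pose let the fingers close. It gives the time, the measured TCP pose, the force and the opening at its end, in the units of the state.
- r.get_state(): the state, without advancing time (a new reading comes with each control period).
- r.snapshot(name): name is "scene" or "top"; returns a dict with "img" (384x512x3 uint8, blue, green, red), "intrinsics" (3x3 intrinsics, pixels), "k1" (the pictures are not rectified: a ray, as slopes to the right and down, at radius r is drawn at 1 + k1 r^2 times it, then the intrinsics apply), "extrinsics" (4x4, takes a point from camera to world coordinates). Camera axes: x right, y down, z forward; pixel columns grow to the right and rows downward; lengths in m; the calibration is good to about 2 mm. A picture is of the moment at which its call begins. There is no depth.
- r.finish_job(): hands the job in, once; it reports no verdict.
Trained networks look in a picture, given as the dict that the camera call returned (one of the last four; its "shot" number tells which), for a name from the list of things; names that differ only in an ending like _2 or _b are one class to them, and where a whole thing is asked for, a point or a joint stands for the part that bears it (a point fixed in the world has none). Each returns a list of dicts, best first, with "p" (0 to 1); they miss things now and then, are a little off and sometimes report something else, mostly with a low value. They report only what shows in the picture. A call takes as long as a camera call. They do not tell look-alikes from the thing itself.
- r.spot_in(picture, label): "xyz" ([x, y, z] in m, in world coordinates, good to about 4 mm: the middle of the surface that is visible of it).
- r.spot_point(picture, label): "xyz" ([x, y, z] in m, in world coordinates, good to about 4 mm: a listed point, or the origin of a listed thing).
The state is a dict: "clock": time; "q": joint angles; "qd": joint speeds; "joint_torque": joint torques, N m; "tool_pos": TCP position; "eef_rot": TCP orientation; "contact_force": force on the tool from outside, world axes, zero at the start; "moment": the same for the moment, N m; "opening": opening from 0.0 (shut) to 1.0 (fully open).
Only numpy, scipy, OpenCV 4.12 (cv2) and the standard library are available. Lean on these libraries where they do the work, as an engineer would, in place of code of your own. Each camera call takes 0.05 s, during which the arm holds its last target.

## Working session

There is one attempt and no reset: what is moved stays moved. The work goes in short steps, Python scripts to look and compute and a tool call to move; the robot and the scene stay as the last step left them, time stands still between calls to the robot, and variables do not carry over. Pictures are saved under pics/ and viewed, and the job is handed in when it is done.

Besides the shell and the picture viewer there is one more tool, called after "Request:" by a JSON object that holds its "api" and its "payload", one argument or row to a line. carry_out: Moves the arm, as the interface text tells. Its arguments: {"type":"object","properties":{"commands":{"type":"array","items":{"type":"array","items":{"type":"number"}}},"fingers":{"type":"number"},"grip_force":{"type":"number"}},"required":["commands"]}

```bash
mkdir -p pics; ls; cat > h.py <<'E'
import numpy as np, cv2
from plant import r
from scipy.spatial.transform import Rotation as R
def save(p,name): cv2.imwrite('pics/'+name+'.png',p['img'])
def pix2(p,u,v,z):
    K=np.array(p['intrinsics']);k1=p['k1'];T=np.array(p['extrinsics'])
    d=np.array([(u-K[0,2])/K[0,0],(v-K[1,2])/K[1,1]]); s=d.copy()
    for _ in range(30): s=d/(1+k1*(s@s))
    ray=T[:3,:3]@np.array([s[0],s[1],1]);o=T[:3,3]
    return o+ray*(z-o[2])/ray[2]
def proj(p,X):
    K=np.array(p['intrinsics']);k1=p['k1'];T=np.array(p['extrinsics'])
    c=T[:3,:3].T@(np.array(X)-T[:3,3]); s=c[:2]/c[2]; s=s*(1+k1*(s@s))
    return np.array([K[0,0]*s[0]+K[0,2],K[1,1]*s[1]+K[1,2]])
E
python3 - <<'E'
from h import *
s=r.get_state(); print(s)
for n in ('scene','top'):
    p=r.snapshot(n); save(p,n+'0'); print(n,p['intrinsics'],p['k1'],p['extrinsics'],p['shot'])
    for l in 'canister shaker caddy box tray_large_round tray_small_round tray_square tray_oblong mug jar'.split():
        print(l,[(np.round(d['xyz'],3).tolist(),round(d['p'],2)) for d in r.spot_point(p,l)])
E
```

```text
pics
{'clock': 0.0, 'q': array([ 1.17582042,  0.6899936 , -0.19450715,  1.56634678,  0.15731062,
        0.90248025, -0.21508661]), 'qd': array([ 0.00051055, -0.00022723, -0.00136151,  0.00038837, -0.00155434,
        0.00152276, -0.00095366]), 'joint_torque': array([-4.21584764e-04, -5.27561760e+01, -1.26683526e+00, -1.53426647e+01,
       -5.25032845e-02,  6.67087079e-03,  1.76122639e-04]), 'tool_pos': array([ 0.25951639, -0.56783569,  0.21560316]), 'eef_rot': array([ 9.77095798e-01,  2.12797929e-01, -2.64277141e-04, -8.78938932e-04]), 'contact_force': array([ 0.08905036, -0.0618798 ,  0.01667009]), 'moment': array([ 0.00426008, -0.02523736,  0.02776643]), 'opening': 0.9996874095509783}
scene [[416.72639756   0.         254.12469331]
 [  0.         416.72639756 189.35648536]
 [  0.           0.           1.        ]] -0.14142713272318377 [[-0.40613187  0.75929616 -0.50845475  1.25481086]
 [ 0.91369488  0.34641601 -0.2125032   0.34317914]
 [ 0.014784   -0.55087683 -0.8344556   1.13514532]
 [ 0.          0.          0.          1.        ]] 1
canister [([0.711, 0.172, 0.0], 0.83), ([
[... 716 characters left out ...]
1794251  0.00271156  0.05612119]
 [ 0.00182386 -0.24803557 -0.96874921  1.22006344]
 [ 0.          0.          0.          1.        ]] 2
canister [([0.595, 0.348, 0.002], 0.7)]
shaker [([0.451, 0.068, -0.0], 0.84)]
caddy [([0.425, 0.348, -0.004], 0.84), ([0.451, 0.463, 0.002], 0.63)]
box [([0.601, 0.069, -0.003], 0.82)]
tray_large_round [([0.445, 0.218, 0.0], 0.96)]
tray_small_round [([0.432, -0.062, 0.0], 0.87)]
tray_square [([0.594, 0.352, -0.002], 0.67), ([0.433, -0.063, 0.001], 0.3)]
tray_oblong [([0.443, -0.357, 0.001], 0.78), ([0.597, 0.21, 0.001], 0.3)]
mug [([0.604, -0.075, 0.0], 0.6), ([0.443, -0.356, -0.002], 0.56), ([0.605, 0.068, 0.0], 0.16)]
jar [([0.586, -0.209, 0.001], 0.77)]
```

View pics/scene0.png

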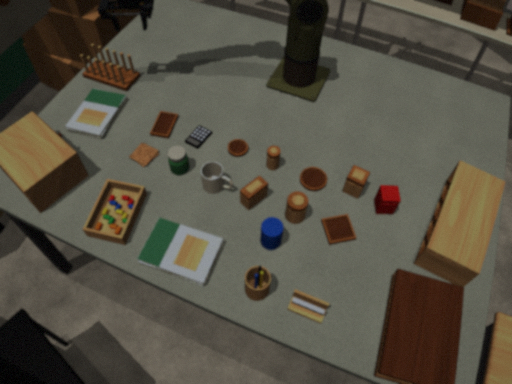

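View pics/top0.png

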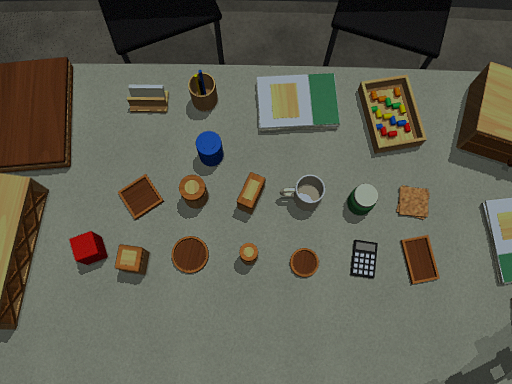

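The scene view shows the canister at (297,205) with its blue look-alike at (272,233), the caddy at (356,180) with its red look-alike at (387,199), the shaker at (273,157) and the box at (254,191). The pen cup at (258,283) and the cork coaster at (145,154) are distractors. Trays are large round (313,179), small round (238,148), square (338,229) and oblong (165,124). Next I'll take close crops.

```bash
python3 - <<'E'
from h import *
p=r.snapshot('top'); np.save('top.npy',p,allow_pickle=True)
im=p['img']
a=cv2.resize(im[160:290,60:330],None,fx=2.9,fy=2.9,interpolation=cv2.INTER_CUBIC); cv2.imwrite('pics/c1.png',a)
b=cv2.resize(im[160:300,340:450],None,fx=4,fy=4,interpolation=cv2.INTER_CUBIC); cv2.imwrite('pics/c2.png',b)
q=r.snapshot('scene'); np.save('scene.npy',q,allow_pickle=True)
c=cv2.resize(q['img'][130:260,140:410],None,fx=2.9,fy=2.9,interpolation=cv2.INTER_CUBIC); cv2.imwrite('pics/c3.png',c)
E
```

```text
(no output)
```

View pics/c1.png

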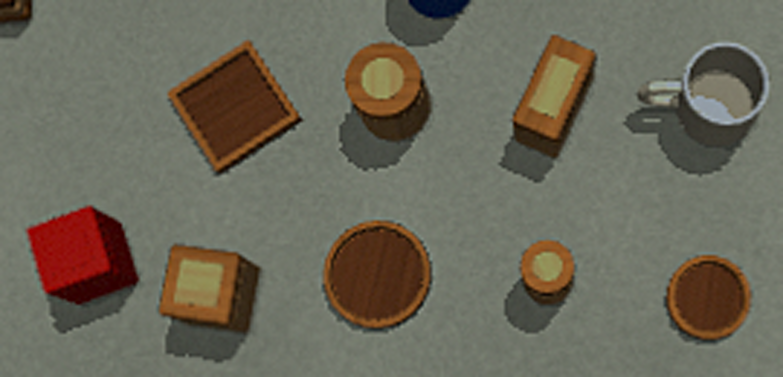

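View pics/c2.png

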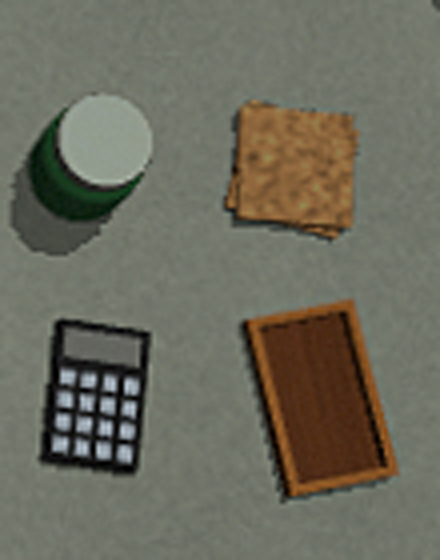

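View pics/c3.png

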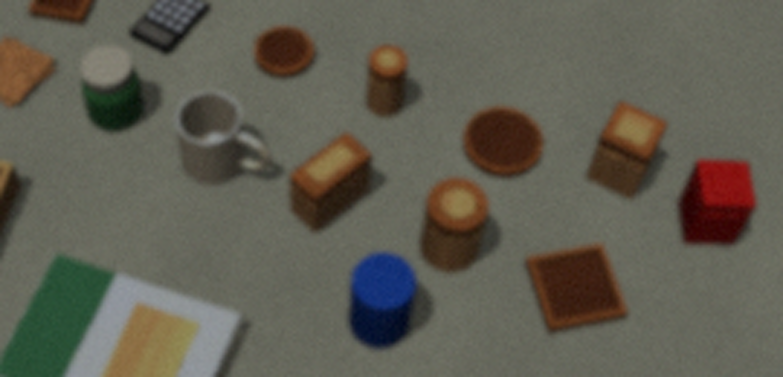

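```bash
cat > fit.py <<'E'
from h import *
from scipy.optimize import minimize
def prism(kind,a,b,h,x,y,th,z0=0):
    if kind=='r':
        t=np.linspace(0,2*np.pi,40,endpoint=False); P=np.c_[a/2*np.cos(t),a/2*np.sin(t)]
    else: P=np.array([[1,1],[-1,1],[-1,-1],[1,-1]])*[a/2,b/2]
    c,s=np.cos(th),np.sin(th); P=P@np.array([[c,s],[-s,c]])+[x,y]
    return np.vstack([np.c_[P,np.full(len(P),z0)],np.c_[P,np.full(len(P),z0+h)]])
def mask(p):
    hsv=cv2.cvtColor(cv2.GaussianBlur(p['img'],(3,3),0),cv2.COLOR_BGR2HSV)
    return ((hsv[...,1]>85)&((hsv[...,0]<30)|(hsv[...,0]>170))&(hsv[...,2]>25)).astype(np.uint8)
S=8
def cost(v,items,spec):
    k,a,b,h,z0=spec; x,y,th=v[0],v[1],(v[2] if k=='b' else 0); tot=0
    V=prism(k,a,b,h,x,y,th,z0)
    for p,m,(u0,v0,w) in items:
        pts=np.array([proj(p,X) for X in V])-[u0,v0]
        pts=(pts+0.5)*4-0.5
        hull=cv2.convexHull((pts*16).astype(np.int32).reshape(-1,1,2))
        c=np.zeros((w*4,w*4),np.uint8); cv2.fillConvexPoly(c,hull,255,shift=4)
        c=cv2.resize(c,(w,w),interpolation=cv2.INTER_AREA)/255.
        tot+=np.abs(c-m).sum()/max(m.sum(),1)
    return tot
def fit(pics,name,spec,g):
    items=[]
    for p in pics:
        u=proj(p,[g[0],g[1],spec[4]+spec[3]/2]); w=60; u0,v0=int(u[0])-w//2,int(u[1])-w//2
        if u0<0 or v0<0 or u0+w>512 or v0+w>384: continue
        m=mask(p)[v0:v0+w,u0:u0+w]
        n,l,st,ce=cv2.connectedComponentsWithStats(m)
        d=[np.hypot(*(c-w/2)) if st[i,4]>30 else 99 for i,c in enumerate(ce)]; d[0]=99
        m=(l==int(np.argmin(d))).astype(float); items.append((p,m,(u0,v0,w)))
    best=None
    for th in (np.arange(0,np.pi,np.pi/8) if spec[0]=='b' else [0]):
        x0=[g[0],g[1],th]
        o=minimize(cost,x0,(items,spec),method='Nelder-Mead',options=dict(initial_simplex=[x0,[g[0]+.01,g[1],th],[g[0],g[1]+.01,th],[g[0],g[1],th+.2]],xatol=1e-4,fatol=1e-4))
        if best is None or o.fun<best.fun: best=o
    x,y,th=best.x
    return x,y,th,best.fun,[cost(best.x,[i],spec) for i in items]
SP={'canister':('r',.064,0,.09,0),'shaker':('r',.044,0,.08,0),'caddy':('b',.058,.058,.085,0),'box':('b',.084,.042,.075,0),
'tray_large_round':('r',.092,0,.014,0),'tray_small_round':('r',.072,0,.014,0),'tray_square':('b',.086,.086,.014,0),'tray_oblong':('b',.112,.07,.014,0)}
E
python3 - <<'E'
from fit import *
t=np.load('top.npy',allow_pickle=True).item();s=np.load('scene.npy',allow_pickle=True).item()
G={'canister':(.597,.208),'shaker':(.451,.069),'caddy':(.426,.35),'box':(.6,.067),'tray_large_round':(.445,.217),'tray_small_round':(.433,-.063),'tray_square':(.595,.352),'tray_oblong':(.444,-.357)}
for n,g in G.items():
    for lab,pp in (('both',[t,s]),('top',[t]),('scene',[s])):
        x,y,th,f,cs=fit(pp,n,SP[n],g); print(n,lab,round(x,4),round(y,4),round(np.degrees(th),1),np.round(cs,3))
cv2.imwrite('pics/m.png',np.vstack([mask(t),mask(s)])*255)
E
```

```text
canister both 0.5978 0.2097 7.7 [0.062 0.09 ]
canister top 0.599 0.2106 -3.0 [0.054]
canister scene 0.5962 0.2089 8.0 [0.08]
shaker both 0.4468 0.0708 1.1 [0.084 0.137]
shaker top 0.4473 0.0714 5.9 [0.077]
shaker scene 0.4443 0.0689 4.4 [0.111]
caddy both 0.4264 0.3506 -4.8 [0.1   0.091]
caddy top 0.4271 0.352 81.1 [0.08]
caddy scene 0.424 0.3503 86.5 [0.079]
box both 0.5983 0.0681 160.0 [0.105 0.14 ]
box top 0.5995 0.0689 -20.8 [0.093]
box scene 0.5962 0.066 163.6 [0.116]
tray_large_round both 0.4472 0.2174 14.4 [0.032 0.091]
tray_large_round top 0.4472 0.2179 -0.5 [0.03]
tray_large_round scene 0.445 0.2156 4.1 [0.077]
tray_small_round both 0.4324 -0.0667 6.9 [0.037 0.124]
tray_small_round top 0.433 -0.0666 4.3 [0.036]
tray_small_round scene 0.431 -0.0683 -0.2 [0.11]
tray_square both 0.5929 0.3519 35.6 [0.042 0.06 ]
tray_square top 0.5938 0.3525 35.6 [0.031]
tray_square scene 0.5915 0.3507 35.6 [0.043]
tray_oblong both 0.4437 -0.3586 11.8 [0.036 0.075]
tray_oblong top 0.4444 -0.3582 11.4 [0.03]
tray_oblong scene 0.4418 -0.3603 191.9 [0.055]
```

Masks fit at both cameras to about 2 mm. I choose the pale canister (not the blue one) and the brown caddy (not the red one), confirmed in the crops. The canister goes first.

```bash
cat > go.py <<'E'
import sys
from h import *
def go(x,y,z,yaw):
    s=r.get_state(); p=np.array(s['tool_pos']);Rc=R.from_quat(s['eef_rot'])
    a=np.radians(yaw); Y=np.array([np.cos(a),np.sin(a),0]);Z=np.array([0,0,-1.]);X=np.cross(Y,Z)
    Rt=R.from_matrix(np.c_[X,Y,Z]); d=Rc.inv().apply(np.array([x,y,z])-p); w=np.degrees((Rc.inv()*Rt).as_rotvec())
    Ry=Rc.as_matrix()[:,1]
    print('t',round(s['clock'],2),'tcp',np.round(p,4),'yaw',round(np.degrees(np.arctan2(Ry[1],Ry[0])),1),'q',np.round(s['q'],2),'F',np.round(s['contact_force'],1),'op',round(s['opening']*88,1))
    print('delta',np.round(d,4),'turn',np.round(w,2),'rows>=',round(max(np.linalg.norm(d)/.05,np.linalg.norm(w)/8.59),1))
go(*map(float,sys.argv[1:5]))
E
python3 go.py 0.5978 0.2097 0.19 60
```

```text
t 1.2 tcp [ 0.2599 -0.5684  0.2164] yaw -65.4 q [ 1.18  0.69 -0.19  1.57  0.16  0.9  -0.22] F [-0.   0.1 -0.8] op 87.8
delta [ 0.6308 -0.5672  0.0264] turn [   0.      0.   -125.43] rows>= 17.0
```

Request:
{"api": "carry_out", "payload": {
  "commands": [
    [0.04, -0.03, 0.002, 0, 0, -8],
    [0.08, -0.07, 0.004, 0, 0, -16],
    [0.11, -0.1, 0.005, 0, 0, -24],
    [0.15, -0.13, 0.006, 0, 0, -32],
    [0.19, -0.17, 0.008, 0, 0, -40],
    [0.22, -0.2, 0.01, 0, 0, -48],
    [0.26, -0.23, 0.011, 0, 0, -56],
    [0.3, -0.27, 0.012, 0, 0, -64],
    [0.33, -0.3, 0.014, 0, 0, -70],
    [0.37, -0.33, 0.015, 0, 0, -76],
    [0.4, -0.36, 0.016, 0, 0, -80],
    [0.42, -0.38, 0.018, 0, 0, -84]
  ],
  "fingers": 0,
  "grip_force": 30
}}

```text
clock: 2.4
tool_pos: [0.4855, -0.0444, 0.1989]
eef_rot: [0.581, 0.814, 0.001, 0.0]
contact_force: [0.2, 0.0, -0.1]
opening: 1.002
```

```bash
python3 go.py 0.5978 0.2097 0.19 60
```

```text
t 2.4 tcp [ 0.4855 -0.0444  0.1989] yaw 18.9 q [ 0.35  0.58 -0.55  1.98  0.46  0.7  -0.16] F [ 0.2  0.  -0.1] op 88.2
delta [0.2039 0.1887 0.0095] turn [ 1.600e-01  2.000e-02 -4.106e+01] rows>= 5.6
```

Request:
{"api": "carry_out", "payload": {
  "commands": [
    [0.034, 0.031, 0.002, 0, 0, -7],
    [0.068, 0.062, 0.003, 0, 0, -14],
    [0.1, 0.094, 0.005, 0, 0, -21],
    [0.136, 0.126, 0.006, 0, 0, -28],
    [0.17, 0.157, 0.008, 0, 0, -35],
    [0.19, 0.176, 0.009, 0, 0, -39],
    [0.2039, 0.1887, 0.0095, 0, 0, -41],
    [0.2039, 0.1887, 0.0095, 0, 0, -41],
    [0.2039, 0.1887, 0.0095, 0, 0, -41],
    [0.2039, 0.1887, 0.0095, 0, 0, -41]
  ]
}}

```text
clock: 3.4
tool_pos: [0.5976, 0.2031, 0.1888]
eef_rot: [0.264, 0.965, -0.001, 0.0]
contact_force: [-0.6, -0.2, 0.4]
opening: 1.0
```

```bash
python3 go.py 0.5978 0.2097 0.04 60
```

```text
t 3.4 tcp [0.5976 0.2031 0.1888] yaw 59.4 q [-0.03  0.81 -0.7   1.56  0.59  1.    0.13] F [-0.6 -0.2  0.4] op 88.0
delta [0.0034 0.0061 0.1488] turn [-0.11  0.04 -0.56] rows>= 3.0
```

Request:
{"api": "carry_out", "payload": {
  "commands": [
    [0, 0, 0.02, 0, 0, 0],
    [0, 0, 0.03, 0, 0, 0],
    [0, 0, 0.03, 0, 0, 0],
    [0, 0, 0.03, 0, 0, 0]
  ]
}}

```text
clock: 3.8
tool_pos: [0.5978, 0.2046, 0.1591]
eef_rot: [0.263, 0.965, -0.0, 0.0]
contact_force: [0.0, 1.0, 0.5]
opening: 0.998
```

```bash
python3 go.py 0.5978 0.2097 0.04 60
```

```text
t 3.8 tcp [0.5978 0.2046 0.1591] yaw 59.5 q [-0.04  0.84 -0.68  1.58  0.62  0.94  0.1 ] F [0.  1.  0.5] op 87.8
delta [0.0027 0.0044 0.1191] turn [-0.02  0.01 -0.48] rows>= 2.4
```

Request:
{"api": "carry_out", "payload": {
  "commands": [
    [0, 0, 0.02, 0, 0, 0],
    [0, 0, 0.04, 0, 0, 0],
    [0, 0, 0.05, 0, 0, 0],
    [0, 0, 0.05, 0, 0, 0],
    [0, 0, 0.05, 0, 0, 0]
  ]
}}

```text
clock: 4.3
tool_pos: [0.5983, 0.2056, 0.1097]
eef_rot: [0.262, 0.965, 0.0, 0.0]
contact_force: [-0.1, 0.2, 0.3]
opening: 0.998
```

```bash
python3 go.py 0.5978 0.2097 0.04 60
```

```text
t 4.3 tcp [0.5983 0.2056 0.1097] yaw 59.6 q [-0.06  0.9  -0.65  1.62  0.67  0.86  0.06] F [-0.1  0.2  0.3] op 87.8
delta [0.0025 0.0033 0.0697] turn [ 0.06  0.03 -0.44] rows>= 1.4
```

Request:
{"api": "carry_out", "payload": {
  "commands": [
    [0.002, 0.003, 0.02, 0, 0, 0],
    [0.002, 0.003, 0.04, 0, 0, 0],
    [0.002, 0.003, 0.06, 0, 0, 0],
    [0.002, 0.003, 0.07, 0, 0, 0],
    [0.002, 0.003, 0.07, 0, 0, 0],
    [0.002, 0.003, 0.07, 0, 0, 0]
  ]
}}

```text
clock: 4.9
tool_pos: [0.5983, 0.2093, 0.04]
eef_rot: [0.262, 0.965, 0.001, 0.001]
contact_force: [-0.7, -0.1, -0.4]
opening: 1.002
```

```bash
python3 go.py 0.5978 0.2097 0.04 60
```

```text
t 4.9 tcp [0.5983 0.2093 0.04  ] yaw 59.6 q [-0.1   0.99 -0.58  1.64  0.75  0.74 -0.01] F [-0.7 -0.1 -0.4] op 88.2
delta [ 0.0006  0.0001 -0.    ] turn [ 0.09  0.04 -0.44] rows>= 0.1
```

Request:
{"api": "carry_out", "payload": {
  "commands": [
    [0, 0, 0, 0, 0, 0],
    [0, 0, 0, 0, 0, 0],
    [0, 0, 0, 0, 0, 0],
    [0, 0, 0, 0, 0, 0],
    [0, 0, 0, 0, 0, 0],
    [0, 0, 0, 0, 0, 0],
    [0, 0, 0, 0, 0, 0],
    [0, 0, 0, 0, 0, 0],
    [0, 0, 0, 0, 0, 0],
    [0, 0, 0, 0, 0, 0]
  ],
  "fingers": 255,
  "grip_force": 30
}}

```text
clock: 5.9
tool_pos: [0.5982, 0.2093, 0.0395]
eef_rot: [0.262, 0.965, 0.001, 0.001]
contact_force: [1.1, 1.0, 5.5]
opening: 0.719
```

```bash
python3 go.py 0.5978 0.2097 0.16 60
```

```text
t 5.9 tcp [0.5982 0.2093 0.0395] yaw 59.6 q [-0.1   0.99 -0.58  1.64  0.75  0.74 -0.01] F [1.1 1.  5.5] op 63.3
delta [ 0.0004  0.0003 -0.1205] turn [ 0.08  0.04 -0.43] rows>= 2.4
```

Request:
{"api": "carry_out", "payload": {
  "commands": [
    [0, 0, -0.005, 0, 0, 0],
    [0, 0, -0.015, 0, 0, 0],
    [0, 0, -0.03, 0, 0, 0],
    [0, 0, -0.045, 0, 0, 0],
    [0, 0, -0.055, 0, 0, 0],
    [0, 0, -0.06, 0, 0, 0],
    [0, 0, -0.06, 0, 0, 0]
  ]
}}

```text
clock: 6.6
tool_pos: [0.5981, 0.2089, 0.1]
eef_rot: [0.263, 0.965, 0.0, 0.001]
contact_force: [0.0, -1.1, -3.5]
opening: 0.718
```

```bash
python3 go.py 0.4472 0.2174 0.1 60
```

```text
t 6.6 tcp [0.5981 0.2089 0.1   ] yaw 59.6 q [-0.07  0.91 -0.64  1.62  0.69  0.84  0.04] F [ 0.  -1.1 -3.5] op 63.2
delta [ 0.1344 -0.0692 -0.0002] turn [ 0.07  0.06 -0.44] rows>= 3.0
```

Request:
{"api": "carry_out", "payload": {
  "commands": [
    [0.01, -0.005, 0, 0, 0, 0],
    [0.03, -0.015, 0, 0, 0, 0],
    [0.055, -0.028, 0, 0, 0, 0],
    [0.08, -0.041, 0, 0, 0, 0],
    [0.1, -0.052, 0, 0, 0, 0],
    [0.12, -0.062, 0, 0, 0, 0],
    [0.13, -0.067, 0, 0, 0, 0],
    [0.1344, -0.069, 0, 0, 0, 0],
    [0.1344, -0.069, 0, 0, 0, 0],
    [0.1344, -0.069, 0, 0, 0, 0]
  ]
}}

```text
clock: 7.6
tool_pos: [0.448, 0.2174, 0.0988]
eef_rot: [0.263, 0.965, 0.0, 0.001]
contact_force: [-1.1, -0.6, -3.2]
opening: 0.722
```

```bash
python3 go.py 0.4472 0.2174 0.0475 60; python3 - <<'E'
from h import *
p=r.snapshot('scene'); save(p,'s1'); cv2.imwrite('pics/s1c.png',cv2.resize(p['img'][100:260,180:420],None,fx=3,fy=3,interpolation=cv2.INTER_CUBIC))
E
```

```text
t 7.6 tcp [0.448  0.2174 0.0988] yaw 59.5 q [-0.21  0.77 -0.56  2.04  0.78  0.55 -0.29] F [-1.1 -0.6 -3.2] op 63.5
delta [ 0.0008 -0.0005  0.0513] turn [ 0.04  0.05 -0.49] rows>= 1.0
```

View pics/s1c.png

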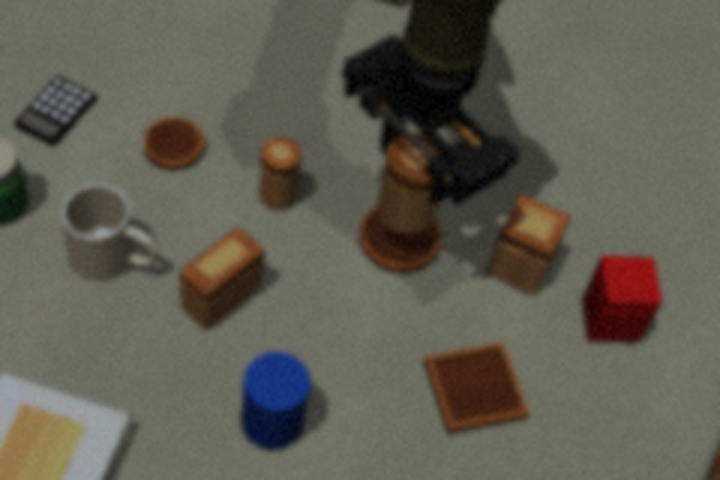

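The picture shows the canister held upright just above the large round tray, around (400,230) in the crop. I'm lowering it now.

Request:
{"api": "carry_out", "payload": {
  "commands": [
    [0, 0, 0.01, 0, 0, 0],
    [0, 0, 0.022, 0, 0, 0],
    [0, 0, 0.034, 0, 0, 0],
    [0, 0, 0.044, 0, 0, 0],
    [0, 0, 0.05, 0, 0, 0],
    [0, 0, 0.052, 0, 0, 0],
    [0, 0, 0.053, 0, 0, 0],
    [0, 0, 0.053, 0, 0, 0],
    [0, 0, 0.053, 0, 0, 0]
  ]
}}

```text
clock: 8.55
tool_pos: [0.447, 0.2175, 0.0462]
eef_rot: [0.263, 0.965, 0.0, 0.0]
contact_force: [-0.5, 0.5, -3.2]
opening: 0.719
```

```bash
python3 go.py 0.4472 0.2174 0.0455 60
```

```text
t 8.55 tcp [0.447  0.2175 0.0462] yaw 59.6 q [-0.28  0.85 -0.44  2.07  0.9   0.42 -0.4 ] F [-0.5  0.5 -3.2] op 63.3
delta [-0.0002  0.      0.0007] turn [ 0.04  0.02 -0.44] rows>= 0.1
```

Less than 1 mm above the floor, so I'm releasing it.

Request:
{"api": "carry_out", "payload": {
  "commands": [
    [0, 0, 0.001, 0, 0, 0],
    [0, 0, 0.001, 0, 0, 0],
    [0, 0, 0.001, 0, 0, 0],
    [0, 0, 0.001, 0, 0, 0],
    [0, 0, 0.001, 0, 0, 0],
    [0, 0, 0.001, 0, 0, 0],
    [0, 0, 0.001, 0, 0, 0],
    [0, 0, 0.001, 0, 0, 0]
  ],
  "fingers": 0
}}

```text
clock: 9.35
tool_pos: [0.4468, 0.2174, 0.0449]
eef_rot: [0.262, 0.965, -0.0, 0.0]
contact_force: [-0.4, -0.1, -0.2]
opening: 1.001
```

Request:
{"api": "carry_out", "payload": {
  "commands": [
    [0, 0, -0.01, 0, 0, 0],
    [0, 0, -0.03, 0, 0, 0],
    [0, 0, -0.06, 0, 0, 0],
    [0, 0, -0.1, 0, 0, 0],
    [0, 0, -0.13, 0, 0, 0],
    [0, 0, -0.14, 0, 0, 0],
    [0, 0, -0.14, 0, 0, 0]
  ]
}}

```text
clock: 10.05
tool_pos: [0.4475, 0.2176, 0.1863]
eef_rot: [0.263, 0.965, 0.001, 0.001]
contact_force: [0.2, 1.0, -0.8]
opening: 0.996
```

```bash
python3 go.py 0.4264 0.3506 0.18 -6
```

```text
t 10.05 tcp [0.4475 0.2176 0.1863] yaw 59.5 q [-0.11  0.65 -0.7   1.96  0.61  0.75 -0.14] F [ 0.2  1.  -0.8] op 87.7
delta [0.0856 0.1039 0.0064] turn [1.800e-01 1.000e-02 6.554e+01] rows>= 7.6
```

Request:
{"api": "carry_out", "payload": {
  "commands": [
    [0.01, 0.012, 0.001, 0, 0, 8],
    [0.02, 0.024, 0.002, 0, 0, 16],
    [0.03, 0.036, 0.003, 0, 0, 24],
    [0.04, 0.048, 0.004, 0, 0, 32],
    [0.05, 0.06, 0.005, 0, 0, 40],
    [0.06, 0.072, 0.006, 0, 0, 48],
    [0.07, 0.085, 0.006, 0, 0, 56],
    [0.08, 0.097, 0.006, 0, 0, 62],
    [0.0856, 0.104, 0.006, 0, 0, 65.5],
    [0.0856, 0.104, 0.006, 0, 0, 65.5],
    [0.0856, 0.104, 0.006, 0, 0, 65.5]
  ]
}}

```text
clock: 11.15
tool_pos: [0.4251, 0.3493, 0.1776]
eef_rot: [0.742, 0.67, -0.001, 0.001]
contact_force: [0.2, 0.1, -0.3]
opening: 1.002
```

```bash
python3 go.py 0.4264 0.3506 0.038 -6
```

```text
t 11.15 tcp [0.4251 0.3493 0.1776] yaw -5.8 q [-0.56  0.66 -0.35  1.83  0.33  0.72 -1.19] F [ 0.2  0.1 -0.3] op 88.2
delta [0.0018 0.0013 0.1396] turn [-0.06  0.16  0.17] rows>= 2.8
```

Request:
{"api": "carry_out", "payload": {
  "commands": [
    [0.002, 0.001, 0.01, 0, 0, 0],
    [0.002, 0.001, 0.035, 0, 0, 0],
    [0.002, 0.001, 0.065, 0, 0, 0],
    [0.002, 0.001, 0.095, 0, 0, 0],
    [0.002, 0.001, 0.12, 0, 0, 0],
    [0.002, 0.001, 0.135, 0, 0, 0],
    [0.002, 0.001, 0.14, 0, 0, 0],
    [0.002, 0.001, 0.14, 0, 0, 0]
  ]
}}

```text
clock: 11.95
tool_pos: [0.4266, 0.3513, 0.0379]
eef_rot: [0.743, 0.67, -0.001, 0.0]
contact_force: [-0.3, 0.6, -0.0]
opening: 0.999
```

Request:
{"api": "carry_out", "payload": {
  "commands": [
    [0, 0, 0, 0, 0, 0],
    [0, 0, 0, 0, 0, 0],
    [0, 0, 0, 0, 0, 0],
    [0, 0, 0, 0, 0, 0],
    [0, 0, 0, 0, 0, 0],
    [0, 0, 0, 0, 0, 0],
    [0, 0, 0, 0, 0, 0],
    [0, 0, 0, 0, 0, 0],
    [0, 0, 0, 0, 0, 0],
    [0, 0, 0, 0, 0, 0]
  ],
  "fingers": 255
}}

```text
clock: 12.95
tool_pos: [0.4271, 0.3525, 0.0394]
eef_rot: [0.743, 0.67, 0.0, 0.0]
contact_force: [-1.7, -1.3, 6.1]
opening: 0.653
```

```bash
python3 go.py 0.4264 0.3506 0.16 -6
```

```text
t 12.95 tcp [0.4271 0.3525 0.0394] yaw -5.9 q [-0.64  0.87 -0.22  1.91  0.44  0.41 -1.3 ] F [-1.7 -1.3  6.1] op 57.5
delta [-0.0019 -0.0004 -0.1206] turn [ 0.04 -0.03  0.08] rows>= 2.4
```

Request:
{"api": "carry_out", "payload": {
  "commands": [
    [0, 0, -0.005, 0, 0, 0],
    [0, 0, -0.015, 0, 0, 0],
    [0, 0, -0.03, 0, 0, 0],
    [0, 0, -0.045, 0, 0, 0],
    [0, 0, -0.055, 0, 0, 0],
    [0, 0, -0.06, 0, 0, 0],
    [0, 0, -0.06, 0, 0, 0]
  ]
}}

```text
clock: 13.65
tool_pos: [0.4271, 0.3524, 0.0995]
eef_rot: [0.743, 0.669, 0.001, 0.0]
contact_force: [0.2, -0.6, -1.3]
opening: 0.657
```

```bash
python3 go.py 0.593 0.352 0.1 35.6
```

```text
t 13.65 tcp [0.4271 0.3524 0.0995] yaw -5.9 q [-0.6   0.78 -0.29  1.88  0.4   0.54 -1.26] F [ 0.2 -0.6 -1.3] op 57.8
delta [ 0.0168  0.165  -0.0004] turn [ 5.000e-02 -3.000e-02 -4.154e+01] rows>= 4.8
```

Request:
{"api": "carry_out", "payload": {
  "commands": [
    [0.001, 0.01, 0, 0, 0, -4],
    [0.003, 0.03, 0, 0, 0, -9],
    [0.005, 0.052, 0, 0, 0, -14],
    [0.008, 0.075, 0, 0, 0, -20],
    [0.01, 0.1, 0, 0, 0, -26],
    [0.012, 0.122, 0, 0, 0, -31],
    [0.014, 0.142, 0, 0, 0, -36],
    [0.016, 0.157, 0, 0, 0, -39.5],
    [0.017, 0.165, 0, 0, 0, -41.5],
    [0.017, 0.165, 0, 0, 0, -41.5],
    [0.017, 0.165, 0, 0, 0, -41.5]
  ]
}}

```text
clock: 14.75
tool_pos: [0.5918, 0.3518, 0.098]
eef_rot: [0.458, 0.889, -0.001, -0.001]
contact_force: [-0.8, 0.5, -1.3]
opening: 0.654
```

```bash
python3 go.py 0.593 0.352 0.0455 35.6; python3 - <<'E'
from h import *
p=r.snapshot('scene'); save(p,'s2'); cv2.imwrite('pics/s2c.png',cv2.resize(p['img'][100:260,180:420],None,fx=3,fy=3,interpolation=cv2.INTER_CUBIC))
E
```

```text
t 14.75 tcp [0.5918 0.3518 0.098 ] yaw 35.5 q [-0.34  0.96 -0.55  1.43  0.57  0.91 -0.43] F [-0.8  0.5 -1.3] op 57.5
delta [-0.0006  0.0012  0.0524] turn [-0.11 -0.01 -0.07] rows>= 1.0
```

View pics/s2c.png

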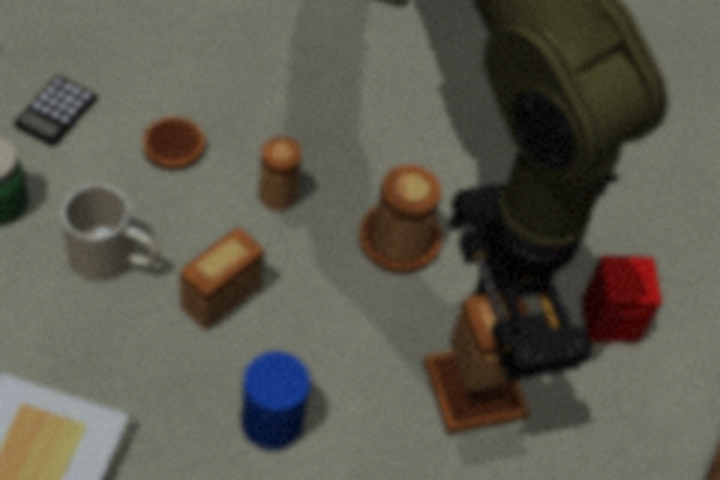

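The canister stands in its tray at (400,220) in the crop, and the caddy is above the square tray at (478,390), aligned with it. I'm lowering the caddy.

Request:
{"api": "carry_out", "payload": {
  "commands": [
    [0, 0.001, 0.01, 0, 0, 0],
    [0, 0.001, 0.022, 0, 0, 0],
    [0, 0.001, 0.034, 0, 0, 0],
    [0, 0.001, 0.044, 0, 0, 0],
    [0, 0.001, 0.049, 0, 0, 0],
    [0, 0.001, 0.051, 0, 0, 0],
    [0, 0.001, 0.052, 0, 0, 0],
    [0, 0.001, 0.052, 0, 0, 0],
    [0, 0.001, 0.052, 0, 0, 0]
  ]
}}

```text
clock: 15.7
tool_pos: [0.5938, 0.3529, 0.0474]
eef_rot: [0.457, 0.889, 0.0, 0.0]
contact_force: [-0.0, -0.0, -2.1]
opening: 0.659
```

```bash
python3 go.py 0.593 0.352 0.0455 35.6
```

```text
t 15.7 tcp [0.5938 0.3529 0.0474] yaw 35.6 q [-0.35  1.02 -0.52  1.45  0.61  0.83 -0.46] F [-0.  -0.  -2.1] op 58.0
delta [-0.0003 -0.0012  0.0019] turn [ 0.05  0.   -0.04] rows>= 0.0
```

Request:
{"api": "carry_out", "payload": {
  "commands": [
    [0, 0, 0.001, 0, 0, 0],
    [0, 0, 0.002, 0, 0, 0],
    [0, 0, 0.002, 0, 0, 0],
    [0, 0, 0.002, 0, 0, 0]
  ]
}}

```text
clock: 16.1
tool_pos: [0.5937, 0.3528, 0.0455]
eef_rot: [0.457, 0.889, 0.0, 0.0]
contact_force: [-0.9, -1.2, 4.2]
opening: 0.657
```

Request:
{"api": "carry_out", "payload": {
  "commands": [
    [0, 0, 0, 0, 0, 0],
    [0, 0, 0, 0, 0, 0],
    [0, 0, 0, 0, 0, 0],
    [0, 0, 0, 0, 0, 0],
    [0, 0, 0, 0, 0, 0],
    [0, 0, 0, 0, 0, 0],
    [0, 0, 0, 0, 0, 0],
    [0, 0, 0, 0, 0, 0]
  ],
  "fingers": 0
}}

```text
clock: 16.9
tool_pos: [0.5935, 0.3527, 0.0449]
eef_rot: [0.457, 0.889, -0.0, 0.0]
contact_force: [-0.5, -0.4, -0.1]
opening: 1.001
```

Request:
{"api": "carry_out", "payload": {
  "commands": [
    [0, 0, -0.01, 0, 0, 0],
    [0, 0, -0.03, 0, 0, 0],
    [0, 0, -0.06, 0, 0, 0],
    [0, 0, -0.1, 0, 0, 0],
    [0, 0, -0.13, 0, 0, 0],
    [0, 0, -0.14, 0, 0, 0],
    [0, 0, -0.14, 0, 0, 0]
  ]
}}

```text
clock: 17.6
tool_pos: [0.5943, 0.3534, 0.187]
eef_rot: [0.457, 0.889, 0.002, 0.001]
contact_force: [-1.1, 0.2, -0.3]
opening: 0.996
```

```bash
python3 go.py 0.4468 0.0708 0.18 35.6
```

```text
t 17.6 tcp [0.5943 0.3534 0.187 ] yaw 35.6 q [-0.32  0.86 -0.59  1.36  0.51  1.06 -0.37] F [-1.1  0.2 -0.3] op 87.7
delta [-0.1442 -0.2844  0.006 ] turn [ 0.21  0.01 -0.04] rows>= 6.4
```

Request:
{"api": "carry_out", "payload": {
  "commands": [
    [-0.01, -0.02, 0.001, 0, 0, 0],
    [-0.03, -0.06, 0.002, 0, 0, 0],
    [-0.05, -0.1, 0.003, 0, 0, 0],
    [-0.07, -0.14, 0.004, 0, 0, 0],
    [-0.09, -0.18, 0.005, 0, 0, 0],
    [-0.11, -0.217, 0.006, 0, 0, 0],
    [-0.125, -0.246, 0.006, 0, 0, 0],
    [-0.137, -0.27, 0.006, 0, 0, 0],
    [-0.144, -0.284, 0.006, 0, 0, 0],
    [-0.144, -0.284, 0.006, 0, 0, 0],
    [-0.144, -0.284, 0.006, 0, 0, 0]
  ]
}}

```text
clock: 18.7
tool_pos: [0.4469, 0.0715, 0.1787]
eef_rot: [0.457, 0.889, 0.001, -0.0]
contact_force: [-0.5, 0.0, 0.3]
opening: 0.999
```

```bash
python3 go.py 0.4468 0.0708 0.038 35.6; python3 - <<'E'
from fit import *
p=r.snapshot('scene')
print(fit([p],'caddy',SP['caddy'][:4]+(.006,),(.593,.352)))
E
```

```text
t 18.7 tcp [0.4469 0.0715 0.1787] yaw 35.6 q [ 0.14  0.59 -0.62  2.1   0.58  0.63 -0.26] F [-0.5  0.   0.3] op 87.9
delta [-0.0006 -0.0006  0.1407] turn [ 0.06 -0.05 -0.  ] rows>= 2.8
(np.float64(0.6106373307416137), np.float64(0.34937878252612875), np.float64(0.6597592432502111), np.float64(0.24172647161054203), [np.float64(0.24172647161054203)])
```

Request:
{"api": "carry_out", "payload": {
  "commands": [
    [-0.001, -0.001, 0.01, 0, 0, 0],
    [-0.001, -0.001, 0.035, 0, 0, 0],
    [-0.001, -0.001, 0.065, 0, 0, 0],
    [-0.001, -0.001, 0.095, 0, 0, 0],
    [-0.001, -0.001, 0.12, 0, 0, 0],
    [-0.001, -0.001, 0.135, 0, 0, 0],
    [-0.001, -0.001, 0.14, 0, 0, 0],
    [-0.001, -0.001, 0.14, 0, 0, 0]
  ]
}}

```text
clock: 19.55
tool_pos: [0.4458, 0.0698, 0.0381]
eef_rot: [0.457, 0.89, -0.0, -0.0]
contact_force: [-0.3, -0.6, -0.4]
opening: 1.0
```

Request:
{"api": "carry_out", "payload": {
  "commands": [
    [0, 0, 0, 0, 0, 0],
    [0, 0, 0, 0, 0, 0],
    [0, 0, 0, 0, 0, 0],
    [0, 0, 0, 0, 0, 0],
    [0, 0, 0, 0, 0, 0],
    [0, 0, 0, 0, 0, 0],
    [0, 0, 0, 0, 0, 0],
    [0, 0, 0, 0, 0, 0],
    [0, 0, 0, 0, 0, 0],
    [0, 0, 0, 0, 0, 0]
  ],
  "fingers": 255
}}

```text
clock: 20.55
tool_pos: [0.4463, 0.0691, 0.039]
eef_rot: [0.457, 0.889, 0.0, 0.0]
contact_force: [0.5, 0.7, 2.8]
opening: 0.492
```

```bash
python3 go.py 0.4324 -0.0667 0.1 35.6
```

```text
t 20.55 tcp [0.4463 0.0691 0.039 ] yaw 35.6 q [-0.12  0.82 -0.23  2.21  0.94  0.21 -0.58] F [0.5 0.7 2.8] op 43.3
delta [-0.1024 -0.0903 -0.061 ] turn [ 0.03  0.01 -0.03] rows>= 3.0
```

Request:
{"api": "carry_out", "payload": {
  "commands": [
    [0, 0, -0.005, 0, 0, 0],
    [0, 0, -0.015, 0, 0, 0],
    [0, 0, -0.03, 0, 0, 0],
    [0, 0, -0.045, 0, 0, 0],
    [0, 0, -0.055, 0, 0, 0],
    [0, 0, -0.06, 0, 0, 0],
    [0, 0, -0.06, 0, 0, 0]
  ]
}}

```text
clock: 21.25
tool_pos: [0.446, 0.0688, 0.0993]
eef_rot: [0.458, 0.889, 0.0, 0.0]
contact_force: [-0.6, -0.3, -1.4]
opening: 0.492
```

```bash
python3 go.py 0.4324 -0.0667 0.1 10
```

```text
t 21.25 tcp [0.446  0.0688 0.0993] yaw 35.5 q [ 0.02  0.72 -0.44  2.17  0.79  0.41 -0.44] F [-0.6 -0.3 -1.4] op 43.3
delta [-0.1023 -0.0898 -0.0007] turn [2.000e-02 1.000e-02 2.555e+01] rows>= 3.0
```

Request:
{"api": "carry_out", "payload": {
  "commands": [
    [-0.008, -0.007, 0, 0, 0, 2],
    [-0.022, -0.019, 0, 0, 0, 5.5],
    [-0.038, -0.033, 0, 0, 0, 9.5],
    [-0.054, -0.047, 0, 0, 0, 13.5],
    [-0.07, -0.061, 0, 0, 0, 17.5],
    [-0.084, -0.074, 0, 0, 0, 21],
    [-0.095, -0.084, 0, 0, 0, 24],
    [-0.102, -0.09, 0, 0, 0, 25.5],
    [-0.102, -0.09, 0, 0, 0, 25.5],
    [-0.102, -0.09, 0, 0, 0, 25.5]
  ]
}}

```text
clock: 22.25
tool_pos: [0.4324, -0.0659, 0.0989]
eef_rot: [0.642, 0.767, 0.0, -0.0]
contact_force: [0.0, 0.0, -1.1]
opening: 0.493
```

```bash
python3 go.py 0.4324 -0.0667 0.045 10; python3 - <<'E'
from h import *
p=r.snapshot('scene'); save(p,'s3'); cv2.imwrite('pics/s3c.png',cv2.resize(p['img'][100:260,180:420],None,fx=3,fy=3,interpolation=cv2.INTER_CUBIC))
E
```

```text
t 22.25 tcp [ 0.4324 -0.0659  0.0989] yaw 10.1 q [ 0.26  0.7  -0.34  2.22  0.71  0.33 -0.51] F [ 0.   0.  -1.1] op 43.4
delta [-0.0009 -0.0001  0.0539] turn [ 0.03 -0.03  0.1 ] rows>= 1.1
```

View pics/s3c.png

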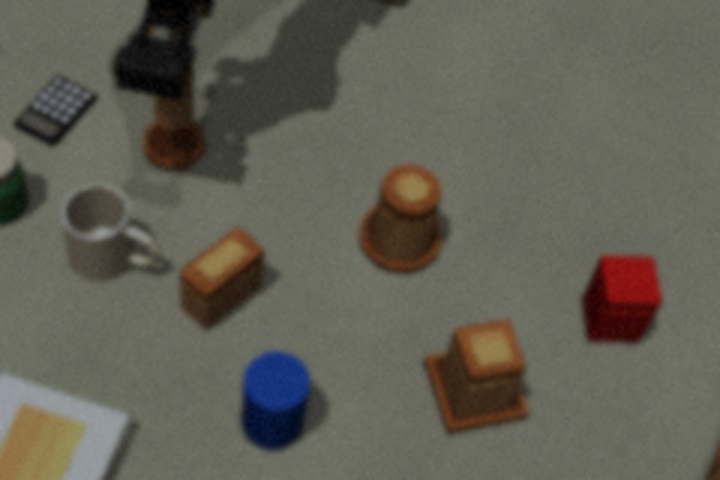

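The canister stands in its tray at (400,220) and the caddy in its tray at (480,385). The shaker is above the small tray at (174,140). I'm lowering the shaker.

Request:
{"api": "carry_out", "payload": {
  "commands": [
    [-0.001, 0, 0.01, 0, 0, 0],
    [-0.001, 0, 0.022, 0, 0, 0],
    [-0.001, 0, 0.034, 0, 0, 0],
    [-0.001, 0, 0.044, 0, 0, 0],
    [-0.001, 0, 0.05, 0, 0, 0],
    [-0.001, 0, 0.052, 0, 0, 0],
    [-0.001, 0, 0.053, 0, 0, 0],
    [-0.001, 0, 0.053, 0, 0, 0],
    [-0.001, 0, 0.053, 0, 0, 0]
  ]
}}

```text
clock: 23.2
tool_pos: [0.4326, -0.0673, 0.0462]
eef_rot: [0.642, 0.766, 0.0, 0.0]
contact_force: [-0.7, -0.5, -0.3]
opening: 0.49
```

```bash
python3 go.py 0.4324 -0.0667 0.045 10
```

```text
t 23.2 tcp [ 0.4326 -0.0673  0.0462] yaw 10.1 q [ 0.14  0.8  -0.15  2.25  0.83  0.14 -0.61] F [-0.7 -0.5 -0.3] op 43.1
delta [ 0.0006 -0.0001  0.0012] turn [0.04 0.01 0.07] rows>= 0.0
```

Request:
{"api": "carry_out", "payload": {
  "commands": [
    [0, 0, 0.001, 0, 0, 0],
    [0, 0, 0.001, 0, 0, 0],
    [0, 0, 0.001, 0, 0, 0]
  ]
}}

```text
clock: 23.5
tool_pos: [0.4326, -0.0674, 0.0451]
eef_rot: [0.642, 0.766, 0.0, 0.0]
contact_force: [-0.9, -0.3, 0.4]
opening: 0.493
```

Request:
{"api": "carry_out", "payload": {
  "commands": [
    [0, 0, 0, 0, 0, 0],
    [0, 0, 0, 0, 0, 0],
    [0, 0, 0, 0, 0, 0],
    [0, 0, 0, 0, 0, 0],
    [0, 0, 0, 0, 0, 0],
    [0, 0, 0, 0, 0, 0],
    [0, 0, 0, 0, 0, 0],
    [0, 0, 0, 0, 0, 0],
    [0, 0, 0, 0, 0, 0],
    [0, 0, 0, 0, 0, 0]
  ],
  "fingers": 0
}}

```text
clock: 24.5
tool_pos: [0.4324, -0.0673, 0.0449]
eef_rot: [0.642, 0.766, 0.0, 0.0]
contact_force: [0.2, 0.3, 0.4]
opening: 0.998
```

Request:
{"api": "carry_out", "payload": {
  "commands": [
    [0, 0, -0.01, 0, 0, 0],
    [0, 0, -0.03, 0, 0, 0],
    [0, 0, -0.06, 0, 0, 0],
    [0, 0, -0.1, 0, 0, 0],
    [0, 0, -0.13, 0, 0, 0],
    [0, 0, -0.14, 0, 0, 0],
    [0, 0, -0.14, 0, 0, 0]
  ]
}}

```text
clock: 25.2
tool_pos: [0.433, -0.0677, 0.1857]
eef_rot: [0.643, 0.766, 0.001, 0.001]
contact_force: [-0.1, -0.0, -0.6]
opening: 1.001
```

```bash
python3 go.py 0.5983 0.0681 0.18 -110;python3 go.py 0.5983 0.0681 0.18 70
```

```text
t 25.2 tcp [ 0.433  -0.0677  0.1857] yaw 10.0 q [ 0.43  0.55 -0.58  2.13  0.53  0.6  -0.36] F [-0.1 -0.  -0.6] op 88.1
delta [0.105  0.1864 0.0061] turn [ 1.5000e-01 -1.2000e-01  1.2002e+02] rows>= 14.0
t 25.2 tcp [ 0.433  -0.0677  0.1857] yaw 10.0 q [ 0.43  0.55 -0.58  2.13  0.53  0.6  -0.36] F [-0.1 -0.  -0.6] op 88.1
delta [0.105  0.1864 0.0061] turn [  0.1    0.13 -59.98] rows>= 7.0
```

Request:
{"api": "carry_out", "payload": {
  "commands": [
    [0.014, 0.025, 0.001, 0, 0, -8],
    [0.028, 0.05, 0.002, 0, 0, -16],
    [0.043, 0.076, 0.003, 0, 0, -24],
    [0.057, 0.101, 0.004, 0, 0, -32],
    [0.071, 0.126, 0.005, 0, 0, -40],
    [0.085, 0.151, 0.006, 0, 0, -48],
    [0.097, 0.172, 0.006, 0, 0, -55],
    [0.105, 0.186, 0.006, 0, 0, -60],
    [0.105, 0.186, 0.006, 0, 0, -60],
    [0.105, 0.186, 0.006, 0, 0, -60],
    [0.105, 0.186, 0.006, 0, 0, -60]
  ],
  "fingers": 60
}}

```text
clock: 26.3
tool_pos: [0.5959, 0.0674, 0.1778]
eef_rot: [0.174, 0.985, -0.001, -0.001]
contact_force: [-0.4, -1.4, 0.3]
opening: 0.765
```

```bash
python3 go.py 0.5983 0.0681 0.036 70
```

```text
t 26.3 tcp [0.5959 0.0674 0.1778] yaw 70.0 q [ 0.26  0.82 -0.84  1.66  0.71  0.99  0.39] F [-0.4 -1.4  0.3] op 67.3
delta [-0.0022  0.0018  0.1418] turn [-0.14 -0.08 -0.02] rows>= 2.8
```

Request:
{"api": "carry_out", "payload": {
  "commands": [
    [-0.002, 0.001, 0.01, 0, 0, 0],
    [-0.002, 0.001, 0.035, 0, 0, 0],
    [-0.002, 0.001, 0.065, 0, 0, 0],
    [-0.002, 0.001, 0.095, 0, 0, 0],
    [-0.002, 0.001, 0.12, 0, 0, 0],
    [-0.002, 0.001, 0.135, 0, 0, 0],
    [-0.002, 0.001, 0.142, 0, 0, 0],
    [-0.002, 0.001, 0.142, 0, 0, 0],
    [-0.002, 0.001, 0.142, 0, 0, 0]
  ]
}}

```text
clock: 27.2
tool_pos: [0.6, 0.0692, 0.0379]
eef_rot: [0.173, 0.985, 0.0, 0.001]
contact_force: [0.2, -0.2, -0.3]
opening: 0.763
```

```bash
python3 go.py 0.5983 0.0681 0.036 70
```

```text
t 27.2 tcp [0.6    0.0692 0.0379] yaw 70.1 q [ 0.19  1.   -0.7   1.74  0.91  0.76  0.23] F [ 0.2 -0.2 -0.3] op 67.1
delta [ 0.0013 -0.0016  0.0019] turn [0.06 0.08 0.06] rows>= 0.1
```

Request:
{"api": "carry_out", "payload": {
  "commands": [
    [0.001, -0.001, 0, 0, 0, 0],
    [0.001, -0.001, 0, 0, 0, 0],
    [0.001, -0.001, 0, 0, 0, 0],
    [0.001, -0.001, 0, 0, 0, 0],
    [0.001, -0.001, 0, 0, 0, 0],
    [0.001, -0.001, 0, 0, 0, 0],
    [0.001, -0.001, 0, 0, 0, 0],
    [0.001, -0.001, 0, 0, 0, 0],
    [0.001, -0.001, 0, 0, 0, 0],
    [0.001, -0.001, 0, 0, 0, 0]
  ],
  "fingers": 255
}}

```text
clock: 28.2
tool_pos: [0.5984, 0.0684, 0.0374]
eef_rot: [0.173, 0.985, 0.0, 0.0]
contact_force: [0.1, -0.4, 5.9]
opening: 0.479
```

Request:
{"api": "carry_out", "payload": {
  "commands": [
    [0, 0, -0.005, 0, 0, 0],
    [0, 0, -0.015, 0, 0, 0],
    [0, 0, -0.035, 0, 0, 0],
    [0, 0, -0.06, 0, 0, 0],
    [0, 0, -0.085, 0, 0, 0],
    [0, 0, -0.105, 0, 0, 0],
    [0, 0, -0.12, 0, 0, 0],
    [0, 0, -0.125, 0, 0, 0],
    [0, 0, -0.125, 0, 0, 0]
  ]
}}

```text
clock: 29.1
tool_pos: [0.5982, 0.0682, 0.1622]
eef_rot: [0.173, 0.985, 0.0, 0.0]
contact_force: [-0.5, -0.2, -2.5]
opening: 0.478
```

```bash
python3 go.py 0.4437 -0.3586 0.16 101.8;  python3 - <<'E'
from h import *
p=r.snapshot('scene'); save(p,'s4'); cv2.imwrite('pics/s4c.png',cv2.resize(p['img'][100:260,140:380],None,fx=3,fy=3,interpolation=cv2.INTER_CUBIC))
E
```

```text
t 29.1 tcp [0.5982 0.0682 0.1622] yaw 70.1 q [ 0.25  0.84 -0.83  1.67  0.73  0.96  0.37] F [-0.5 -0.2 -2.5] op 42.1
delta [-3.000e-04 -4.539e-01  2.200e-03] turn [-0.000e+00  3.000e-02 -3.174e+01] rows>= 9.1
```

View pics/s4c.png

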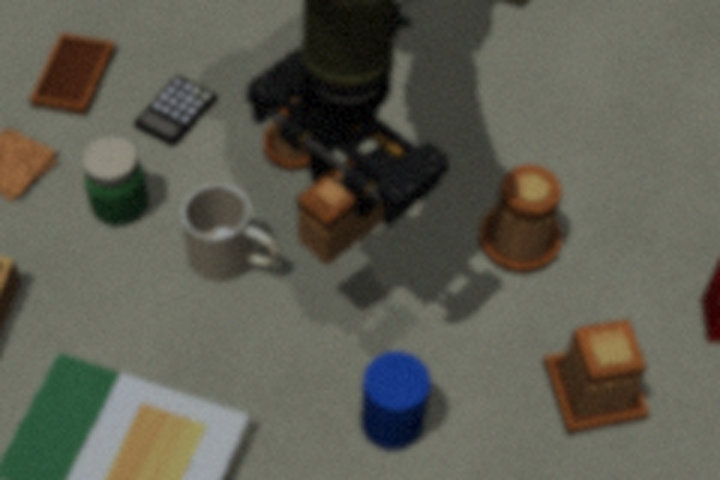

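The box is held level at about (330,220) in the crop, its bottom at 0.125 m, above the mug and jar. Next I'll carry it to the oblong tray.

Request:
{"api": "carry_out", "payload": {
  "commands": [
    [0, -0.01, 0, 0, 0, -0.7],
    [0, -0.03, 0, 0, 0, -2.1],
    [0, -0.06, 0, 0, 0, -4.2],
    [0, -0.1, 0, 0, 0, -7],
    [0, -0.14, 0, 0, 0, -9.8],
    [0, -0.18, 0, 0, 0, -12.6],
    [0, -0.22, 0, 0, 0, -15.4],
    [0, -0.26, 0, 0, 0, -18.2],
    [0, -0.3, 0, 0, 0, -21],
    [0, -0.335, 0, 0, 0, -23.5],
    [0, -0.365, 0, 0, 0, -25.5],
    [0, -0.385, 0, 0, 0, -27]
  ]
}}

```text
clock: 30.35
tool_pos: [0.4639, -0.2971, 0.1604]
eef_rot: [-0.061, 0.998, -0.0, -0.002]
contact_force: [0.5, 0.1, -2.7]
opening: 0.477
```

```bash
python3 go.py 0.4437 -0.3586 0.12 101.8
```

```text
t 30.35 tcp [ 0.4639 -0.2971  0.1604] yaw 97.0 q [ 1.03  0.85 -0.99  1.82  0.86  0.98  1.35] F [ 0.5  0.1 -2.7] op 42.0
delta [ 0.0273 -0.0586  0.0406] turn [-0.   -0.2  -4.85] rows>= 1.5
```

Request:
{"api": "carry_out", "payload": {
  "commands": [
    [0.006, -0.014, 0.005, 0, 0, -1.2],
    [0.013, -0.028, 0.014, 0, 0, -2.4],
    [0.019, -0.042, 0.024, 0, 0, -3.5],
    [0.024, -0.052, 0.032, 0, 0, -4.4],
    [0.027, -0.058, 0.038, 0, -0.2, -4.8],
    [0.027, -0.058, 0.04, 0, -0.2, -4.8],
    [0.027, -0.058, 0.04, 0, -0.2, -4.8],
    [0.027, -0.058, 0.04, 0, -0.2, -4.8],
    [0.027, -0.058, 0.04, 0, -0.2, -4.8]
  ]
}}

```text
clock: 31.25
tool_pos: [0.4479, -0.3539, 0.1225]
eef_rot: [-0.104, 0.995, -0.0, 0.002]
contact_force: [0.0, 0.0, -2.3]
opening: 0.478
```

```bash
python3 go.py 0.4437 -0.3586 0.0455 101.8;  python3 - <<'E'
from h import *
p=r.snapshot('scene'); save(p,'s5'); cv2.imwrite('pics/s5c.png',cv2.resize(p['img'][80:240,80:320],None,fx=3,fy=3,interpolation=cv2.INTER_CUBIC))
E
```

```text
t 31.25 tcp [ 0.4479 -0.3539  0.1225] yaw 101.9 q [ 1.11  0.92 -0.97  1.8   0.94  0.96  1.5 ] F [ 0.   0.  -2.3] op 42.0
delta [ 0.0054 -0.0037  0.077 ] turn [-0.03  0.25  0.15] rows>= 1.5
```

View pics/s5c.png

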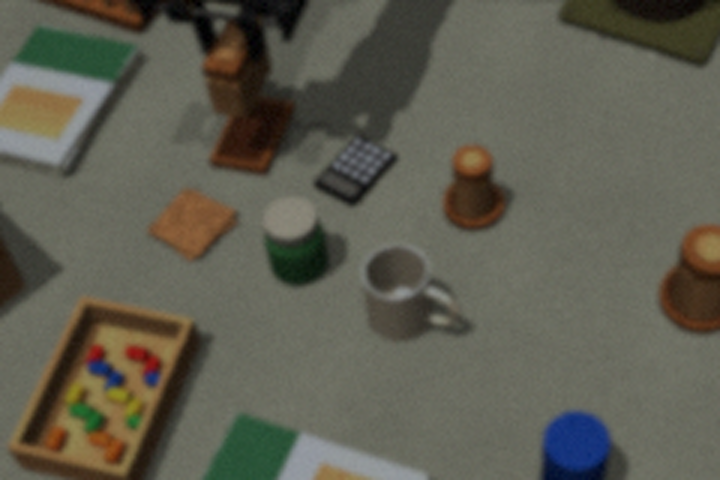

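The shaker is in the small tray at (475,200) in the crop, and the mug and jar are unmoved. The box is above the oblong tray with its long axis aligned.

Request:
{"api": "carry_out", "payload": {
  "commands": [
    [0.002, -0.001, 0.01, 0, 0, 0],
    [0.005, -0.003, 0.022, 0, 0, 0],
    [0.005, -0.004, 0.035, 0, 0, 0],
    [0.005, -0.004, 0.046, 0, 0, 0],
    [0.005, -0.004, 0.052, 0, 0, 0],
    [0.005, -0.004, 0.055, 0, 0, 0],
    [0.005, -0.004, 0.055, 0, 0, 0],
    [0.005, -0.004, 0.055, 0, 0, 0]
  ]
}}

```text
clock: 32.1
tool_pos: [0.4437, -0.3594, 0.0672]
eef_rot: [-0.103, 0.995, -0.0, 0.002]
contact_force: [-0.6, -0.1, -1.3]
opening: 0.478
```

```bash
python3 go.py 0.4437 -0.3586 0.0435 101.8
```

```text
t 32.1 tcp [ 0.4437 -0.3594  0.0672] yaw 101.9 q [ 1.1   1.   -0.91  1.83  1.04  0.88  1.44] F [-0.6 -0.1 -1.3] op 42.0
delta [-0.0001  0.0008  0.0237] turn [-0.03  0.24  0.08] rows>= 0.5
```

Request:
{"api": "carry_out", "payload": {
  "commands": [
    [0, 0.001, 0.006, 0, 0.1, 0],
    [0, 0.001, 0.013, 0, 0.2, 0],
    [0, 0.001, 0.019, 0, 0.2, 0],
    [0, 0.001, 0.022, 0, 0.2, 0],
    [0, 0.001, 0.023, 0, 0.2, 0],
    [0, 0.001, 0.023, 0, 0.2, 0],
    [0, 0.001, 0.023, 0, 0.2, 0]
  ]
}}

```text
clock: 32.8
tool_pos: [0.4434, -0.3586, 0.0441]
eef_rot: [-0.103, 0.995, -0.0, 0.0]
contact_force: [-0.2, 0.1, -2.6]
opening: 0.473
```

```bash
python3 go.py 0.4437 -0.3586 0.0435 101.8
```

```text
t 32.8 tcp [ 0.4434 -0.3586  0.0441] yaw 101.9 q [ 1.08  1.03 -0.88  1.84  1.08  0.85  1.41] F [-0.2  0.1 -2.6] op 41.6
delta [-0.0003 -0.0001  0.0006] turn [-0.02  0.03  0.07] rows>= 0.0
```

Request:
{"api": "carry_out", "payload": {
  "commands": [
    [0, 0, 0.001, 0, 0, 0],
    [0, 0, 0.001, 0, 0, 0],
    [0, 0, 0.001, 0, 0, 0]
  ]
}}

```text
clock: 33.1
tool_pos: [0.4435, -0.3586, 0.0434]
eef_rot: [-0.103, 0.995, -0.0, 0.0]
contact_force: [-0.5, -0.1, 1.6]
opening: 0.476
```

Request:
{"api": "carry_out", "payload": {
  "commands": [
    [0, 0, 0, 0, 0, 0],
    [0, 0, 0, 0, 0, 0],
    [0, 0, 0, 0, 0, 0],
    [0, 0, 0, 0, 0, 0],
    [0, 0, 0, 0, 0, 0],
    [0, 0, 0, 0, 0, 0],
    [0, 0, 0, 0, 0, 0],
    [0, 0, 0, 0, 0, 0],
    [0, 0, 0, 0, 0, 0],
    [0, 0, 0, 0, 0, 0]
  ],
  "fingers": 0
}}

```text
clock: 34.1
tool_pos: [0.4432, -0.3585, 0.0429]
eef_rot: [-0.103, 0.995, -0.0, 0.0]
contact_force: [0.3, -0.9, -0.1]
opening: 1.003
```

Request:
{"api": "carry_out", "payload": {
  "commands": [
    [0, 0, -0.01, 0, 0, 0],
    [0, 0, -0.03, 0, 0, 0],
    [0, 0, -0.06, 0, 0, 0],
    [0, 0, -0.1, 0, 0, 0],
    [0, 0, -0.14, 0, 0, 0],
    [0, 0, -0.17, 0, 0, 0],
    [0, 0, -0.18, 0, 0, 0],
    [0, 0, -0.18, 0, 0, 0]
  ]
}}

```text
clock: 34.9
tool_pos: [0.4438, -0.3587, 0.2245]
eef_rot: [-0.103, 0.995, -0.001, 0.001]
contact_force: [-0.3, 0.6, -0.7]
opening: 1.001
```

```bash
python3 go.py 0.26 -0.568 0.216 101.8
```

```text
t 34.9 tcp [ 0.4438 -0.3587  0.2245] yaw 101.9 q [ 1.17  0.8  -1.07  1.7   0.78  1.12  1.64] F [-0.3  0.6 -0.7] op 88.1
delta [ 0.2229 -0.1671  0.0085] turn [-0.14  0.11  0.06] rows>= 5.6
```

Request:
{"api": "carry_out", "payload": {
  "commands": [
    [0.02, -0.015, 0, 0, 0, 5],
    [0.05, -0.037, 0, 0, 0, 12],
    [0.08, -0.06, 0, 0, 0, 19],
    [0.11, -0.082, 0, 0, 0, 26],
    [0.14, -0.105, 0, 0, 0, 33],
    [0.165, -0.125, 0, 0, 0, 40],
    [0.185, -0.139, 0, 0, 0, 46],
    [0.2, -0.15, 0, 0, 0, 50],
    [0.2, -0.15, 0, 0, 0, 50],
    [0.2, -0.15, 0, 0, 0, 50]
  ]
}}

```text
clock: 35.9
tool_pos: [0.279, -0.5452, 0.2223]
eef_rot: [0.325, 0.946, 0.001, -0.0]
contact_force: [0.5, 0.6, -0.4]
opening: 1.001
```

```bash
python3 - <<'E'
from fit import *
from scipy.optimize import minimize
t=r.snapshot('top'); q=r.snapshot('scene')
print(r.get_state()['clock'],r.get_state()['contact_force'])
save(t,'t9');save(q,'q9')
cv2.imwrite('pics/t9c.png',cv2.resize(t['img'][150:300,90:470],None,fx=2.1,fy=2.1,interpolation=cv2.INTER_CUBIC))
cv2.imwrite('pics/q9c.png',cv2.resize(q['img'][90:260,130:400],None,fx=2.9,fy=2.9,interpolation=cv2.INTER_CUBIC))
T={'canister':(.4472,.2174),'shaker':(.4324,-.0667),'caddy':(.593,.352),'box':(.4437,-.3586)}
for n,g in T.items():
    for pn,p in(('top',t),('scene',q)):
        print(n,pn,[(np.round(np.array(d['xyz'])*1000-[g[0]*1e3,g[1]*1e3,0],1).tolist(),round(d['p'],2)) for d in r.spot_point(p,n) if np.hypot(d['xyz'][0]-g[0],d['xyz'][1]-g[1])<.05])
for n in('mug','jar'):
    print(n,[np.round(d['xyz'],3).tolist() for d in r.spot_point(t,n)][:1])
# overlay expected lid outline, z=h+6mm
for p,nm,(u0,v0,w,h) in ((t,'t9o',(90,150,380,150)),(q,'q9o',(130,90,270,170))):
    k=2.1 if nm=='t9o' else 2.9
    im=cv2.resize(p['img'][v0:v0+h,u0:u0+w],None,fx=k,fy=k,interpolation=cv2.INTER_CUBIC)
    for n,g in T.items():
        s=SP[n]; th=np.radians({'caddy':35.6,'box':11.8}.get(n,0))
        V=prism(s[0],s[1],s[2],s[3],*g,th,.006); P=np.array([proj(p,X) for X in V]);P=((P-[u0,v0]+.5)*k-.5)
        cv2.polylines(im,[P[len(P)//2:].astype(np.int32)],True,(255,255,0),1)
    cv2.imwrite(f'pics/{nm}.png',im)
E
```

```text
36.0 [ 0.63656821  0.27364625 -0.26551294]
canister top [([0.6, -2.4, 8.0], 0.82)]
canister scene []
shaker top [([3.6, -2.2, 7.7], 0.85)]
shaker scene [([2.0, -0.9, 8.5], 0.84)]
caddy top [([-0.5, -3.6, 1.7], 0.64)]
caddy scene [([0.3, 0.6, 9.4], 0.66)]
box top [([2.2, -0.5, 3.3], 0.78)]
box scene [([-0.9, 1.5, 1.5], 0.71)]
mug [[0.602, -0.075, -0.002]]
jar [[0.586, -0.211, -0.002]]
```

View pics/t9o.png

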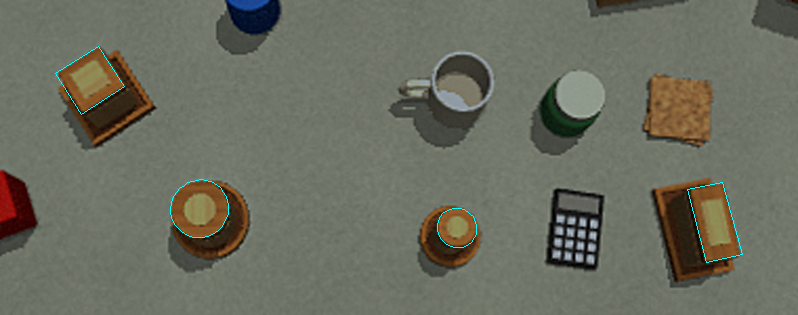

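View pics/q9o.png

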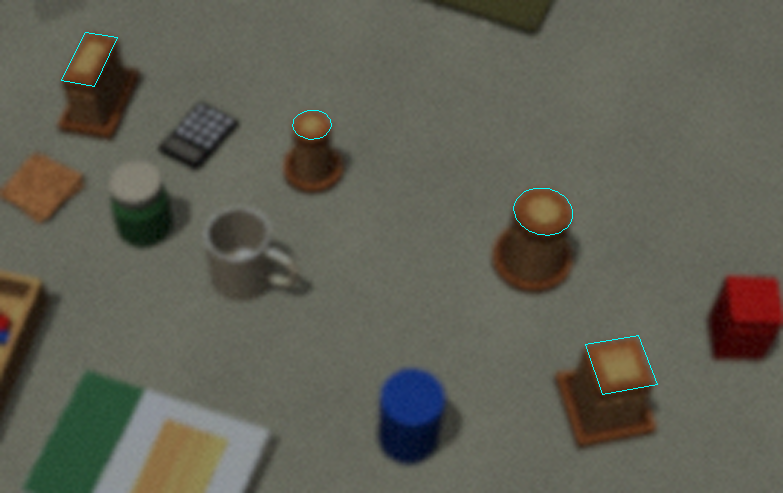

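In both pictures the lids match the outlines projected for centred seating, to within about 1–2 px. The mug and jar are where they started, and the arm is clear. I'm handing the job in.

```bash
python3 -c "
from h import *
print(r.finish_job())"
```

```text
the job is handed in; nothing more can be done
None
```

All four containers now stand upright in their matching trays, and I handed the job in at about 36 s of the 99 s allowed. `finish_job` reports no verdict, so success rests on my own checks.

- **Position:** In the last top and scene pictures, the lid outlines I projected for centred, seated containers match the lids to about 1–2 pixels. The network's positions are within about 4 mm of the tray centres, against a limit of 14 mm.
- **Height:** The network's heights range from 1.5 to 9.4 mm. That scatter fits its 4 mm accuracy, but two readings fall below the 2 mm limit: the caddy from the top camera (1.7 mm) and the box from the scene camera (1.5 mm). On release, the gripper was at the height that puts each underside on the 6 mm tray floor, and the lid outlines at that height fit.
- **Mug and jar:** Both read within about 2 mm of where they started. The blue and red look-alikes were never touched.
- **Robot:** The arm is clear of everything with the gripper open, and the measured force is near zero.

**Failed checks:**
- The network did not report the canister in the last scene picture, so there only the outline confirms it.
- A mid-job outline fit of the placed caddy was about 18 mm off. I put that down to the tray being included in the same colour mask and discounted it; the later pictures show the caddy centred.

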